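Tip the bur tray over its lip and bring it out, micromotor on

TASK

Get the bench ready for drilling: the bur tray is caught behind the retaining lip of its well, so tip it back (pressing down in its rear compartment raises the front edge) until the front clears the lip, then draw it forward until it lies flat on the deck, wholly in front of the lip and not over the deck's front edge. Keep the bur block upright in the tray and leave the pliers, steel block and file on the deck where they are. Also see that the micromotor control box is switched on: its toggle is on when it leans away from the dial side, so flip it only if it leans towards the dial.

Things in the scene. Friction and masses are not known exactly. Their poses are not given: they have to be found in the camera images.
- deck: Fixed wooden bench deck, 300 mm wide (y), 38 mm high, on the table. Origin: on the table under the centre of the tray well; x away from the robot, z up. In its frame it spans x = -298 (front edge) to +110 mm. In front of the well it is flat and free but for tools with |y| above 70 mm. A notched wooden bench pin juts from its front edge at y = -90 mm.
- lip_top (a point): Middle of the top of the retaining lip, an aluminium bar 10 mm thick (x) across the front of the well at deck x = -93 to -83 mm; its top is 43 mm above the table, 11 mm above the ledge the tray lies on, 5 mm above the deck. Axes as the deck.
- well_edge (a point): Middle of the straight edge where the ledge ends, deck x = +5 mm, 32 mm above the table. The well is open above, y = +/-58 mm. The tray lies on the ledge, x = -83 to +5 mm; behind the edge the well floor is cut down to 12 mm above the table (to x = +90 mm), so pressing the tray's rear down see-saws it on this edge by up to 0.25 rad and raises its front.
- tray: Loose dark wooden tray 160 (x) x 110 (y) x 40 mm, about 0.32 kg, walls and floor 5 mm. Origin: centre of its underside; x away from the lip, z up. A cross wall at x = +25 to +30 mm, top 35 mm above the underside, divides it: front compartment with the bur block, empty rear one (x = +30 to +75, y = +/-50 mm) with room for closed fingers. It starts flat on the ledge, front 0 to 6 mm behind the lip.
- tray_front (a point): Middle of the tray's front lower edge (tray x = -80 mm, on the underside): the edge that is caught behind the lip.
- bur_block_mid (a point): Centre of the light wooden bur block, 40 (x) x 76 (y) x 22 mm with five steel burs standing up to 29 mm out of its top, 0.14 kg, loose in the tray's front compartment; z up when upright. At rest it is 16 mm above the tray's underside.
- motor_box: Fixed grey micromotor control box, 150 (x) x 120 (y) x 70 (z) mm, on the left or right of the deck (the white cleaner stands on the other side). Origin: centre of its underside; x points from its dial face to its back, away from the robot.
- toggle_pivot (a point): Pivot of the toggle on top of the control box: at box x = -20 mm, y = 0, 73 mm above the table; axes as the box.
- toggle (a joint): Angle of the power toggle, a steel bat 45 mm long from pivot to tip, 12 mm thick near the tip. -0.4 rad: off, leaning towards the dial face (box -x); +0.4 rad: on, leaning to the box's back (+x). It turns about the box's y axis, falls to either side of the middle (upright, 0), rests against its stop and needs less than 1 N at its tip.
- pliers: Bystander: pliers with red handles, 150 mm long, on the deck at the left (+y) of the well. Origin on its underside.
- bench_block: Bystander: steel block 65 x 65 x 20 mm on the deck at the right (-y) of the well. Origin: centre of its underside.
- file: Bystander: file with wooden handle, 190 mm long, 20 mm high, on the deck at the right front. Origin on its underside.
Things that resemble listed ones, but are neither listed nor needed, are in the scene too. Leave any turquoise look-alike of the part that bears bur_block_mid alone.

How it is judged:
By the outcome, as a careful person would: the job done as asked, in the order asked, and still so for the second after the job is handed in, with the robot touching nothing.
It also fails if it takes over 51 s, if anything falls off the work surface, if the arm or the gripper's body presses on something with over 40 N, if the wrist force passes 120 N, or if a joint passes its speed limit or range.

ROBOT

A 6-joint arm with a two-finger parallel gripper is mounted at the origin on the work surface. World frame = base frame: x ahead of the robot, y to its left, z up, the work surface at z = 0. Lengths are in m, angles in rad, forces in N, time in s.
With the tool pointing down it reaches from about 0.3 to 0.875 m from the base axis. Payload 6.4 kg.
Tool frame: the origin (TCP) lies on the centre line of the jaws, within the pads' length; the fingertips stand 25 mm ahead of it and the grasp point (between the pads) lies 6 mm ahead of it; z points along the fingers, y is the line along which they close (so a half turn about z gives the same grasp; the last joint's range is limited). The gripper opens to 85 mm and grips with 20 to 120 N. Pads are 22 mm wide; open, the fingers measure 114 mm over their backs; the gripper's body (76 mm by 85 mm) begins 54 mm behind the grasp point. The pads swing forward as they close: fully open they stand 13 mm farther back than shut.
Start: joints at [-1.306, 0.181, 1.607, -0, 1.354, -0.206], TCP at [0.261, -0.512, 0.256] pointing down, gripper open.
Joint ranges: [-2.99, 2.99], [-0.89, 2.07], [0.3, 2.58], [-1.14, 4.28], [0, 2.63], [-3.12, 3.12]. Speed limits (rad/s): [2.57, 2.57, 3.01, 3.14, 3.14, 3.14].

INTERFACE

Orientations are given as a 3x3 rotation matrix whose columns are the frame's x, y, z axes.
In Python, from bench import readout, imaging, r gives the robot as it stands. The module is installed in compiled form; this text tells all that it offers.
- The arm moves only by the tool servo_tool, never from a script. Its argument "rows" is a list of rows, each an object with "delta_rot": the turn, a rotation vector about the tool's x, y, z normalised to -1 to 1, where 1 is 0.5 rad, a list of three; "travel": the shift along the tool's x, y, z normalised to -1 to 1, where 1 is 0.6 m, a list of three; "grip": the opening, from 0 (shut) to 1 (fully open). A call has 1 to 12 rows; each row shifts and turns the commanded pose from where the row before left it, along the tool's axes as they then stand; what a row does not reach is not made up. A row lasts 1/8 s, in which the tool goes at most 62.5 mm and 10.7 degrees, less where a joint would pass 70% of its speed; a pose out of reach is approached as far as the arm can. A call with a number of a shift or a turn outside -1 to 1 is refused whole. A call with a gripper value outside its range is refused whole. The fingers move at their own pace and stop on an object; the grip force is fixed at half the most. Time passes only in rows, so rows that do not move let the fingers close. It gives the time, the measured TCP pose, the force, the opening and the grip force at its end, in the units of the state.
- readout.get_obs(): the state, without advancing time (a new reading comes with each control period).
- imaging.snapshot(name): name is "scene" or "top" or "wrist"; returns the picture (384x512x3 uint8, red, green, blue); there is no depth.
- imaging.camera_model(name): a dict with "vertical_fov" (degrees; the focal length in pixels is half the picture's height over the tangent of half this angle, whatever the lens; pixels are square), "cx", "cy" (the principal point, pixels), "rvec" (rotation vector, rad) and "tvec" (3), from world to camera coordinates, as OpenCV has them. Camera axes: x right, y down, z forward; pixel columns grow to the right and rows downward; lengths in m; the calibration is good to about 2 mm. A picture is of the moment at which its call begins: read the wrist's pose just before it. camera_model takes no time and is no camera call; for the wrist camera it gives the pose at the moment of the call.
- r.job_done(): hands the job in; it is judged then, once.
The state is a dict: "time_s": time; "joints": joint angles; "joint_vel": joint speeds; "tau": joint torques, N m; "position": TCP position; "tcp_rot": TCP orientation; "contact_force": force on the tool from outside, world axes, zero at the start; "moment": the same for the moment, N m; "gripper_width": finger opening in m; "grip_force": force on a finger pad.
Only numpy, scipy, OpenCV 4.12 (cv2) and the standard library are available. Lean on these libraries where they do the work, as an engineer would, in place of code of your own. Each camera call takes 0.05 s, during which the arm holds its last target. There are 200 camera calls.

## Working session

There is one attempt and no reset: what is moved stays moved. The work goes in short steps, Python scripts to look and compute and a tool call to move; the robot and the scene stay as the last step left them, time stands still between calls to the robot, and variables do not carry over. Pictures are saved under pics/ and viewed, at most 10 in all, crops included, and the job is handed in when it is done.

Besides the shell and the picture viewer there is one more tool, called after "Emit:" as a command line: name --argument value ..., lists and objects as JSON in quotes. servo_tool: Moves the arm, as the interface text tells. Scaled input: -1 to 1 covers 0.6 m each way for a shift and 0.5 rad each way for a turn. Its arguments: {"type":"object","properties":{"rows":{"type":"array","items":{"type":"object","properties":{"delta_rot":{"type":"array","items":{"type":"number"}},"travel":{"type":"array","items":{"type":"number"}},"grip":{"type":"number"}}}}},"required":["rows"]}

```bash
mkdir -p pics; cat > h.py <<'E'
import numpy as np, cv2
from bench import readout, imaging, r
def cam(n):
    m=imaging.camera_model(n); f=192/np.tan(np.radians(m['vertical_fov'])/2)
    K=np.array([[f,0,m['cx']],[0,f,m['cy']],[0,0,1.]]); R=cv2.Rodrigues(np.array(m['rvec'],float))[0]
    return K,R,np.array(m['tvec'],float).ravel()
def onplane(n,uv,z):
    K,R,t=cam(n); c=-R.T@t; d=R.T@np.linalg.inv(K)@np.array([uv[0],uv[1],1.]); return c+d*(z-c[2])/d[2]
def proj(n,p):
    K,R,t=cam(n); q=K@(R@np.array(p)+t); return q[:2]/q[2]
def snap(n,f):
    im=imaging.snapshot(n); cv2.imwrite('pics/'+f+'.png',im[:,:,::-1]); return im
E
python3 - <<'E'
from h import *
a=snap('top','t0');b=snap('scene','s0')
big=np.hstack([a,b])
for n in('top','scene'):
    K,R,t=cam(n);print(n,K[0,0],-R.T@t)
cv2.imwrite('pics/top0.png',cv2.resize(a[:,:,::-1],(800,600)))
cv2.imwrite('pics/sc0.png',cv2.resize(b[:,:,::-1],(800,600)))
print(readout.get_obs())
E
```

```text
top 415.6942278122271 [0.44175665 0.00845449 1.18598331]
scene 398.79519956034125 [1.1657294  0.82286593 0.72705888]
{'time_s': 0.1, 'joints': array([-1.30631333e+00,  1.81471412e-01,  1.60789204e+00,  5.08179213e-06,
        1.35378950e+00, -2.06337543e-01]), 'joint_vel': array([ 0.00024141, -0.00039168, -0.0022691 ,  0.00135984, -0.00153702,
        0.00090358]), 'tau': array([-5.35846721e-05, -4.45883775e+01, -3.52237630e+01, -4.84250158e-04,
        4.13336136e-03,  2.04140593e-05]), 'position': array([ 0.26070853, -0.51199844,  0.2554793 ]), 'tcp_rot': array([[ 8.91196940e-01,  4.53616414e-01, -4.03088672e-04],
       [ 4.53616477e-01, -8.91195725e-01,  1.50734314e-03],
       [ 3.24524691e-04, -1.52618726e-03, -9.99998783e-01]]), 'contact_force': array([ 0.38938455, -0.00378421,  0.13457747]), 'moment': array([-0.01969436, -0.00801779,  0.00286335]), 'grip_force': 0.0, 'gripper_width': 0.08539743818191912}
```

View pics/top0.png

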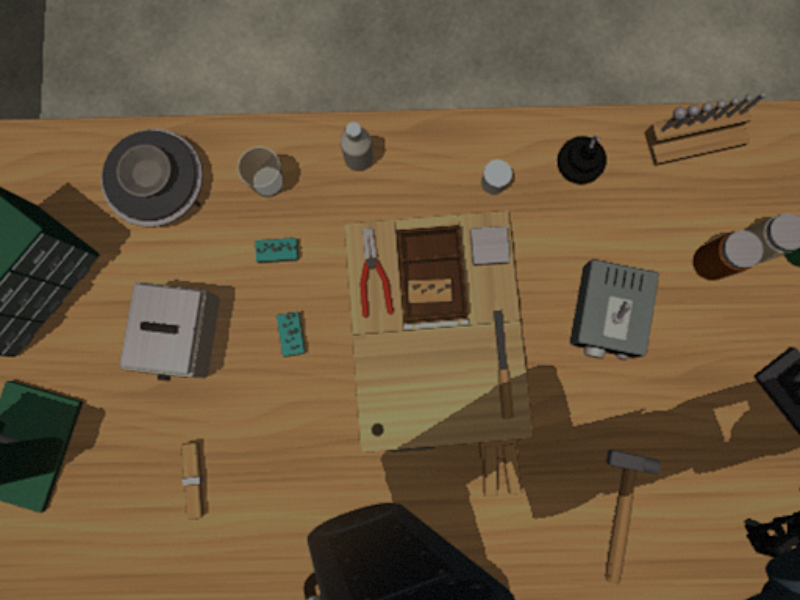

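View pics/sc0.png

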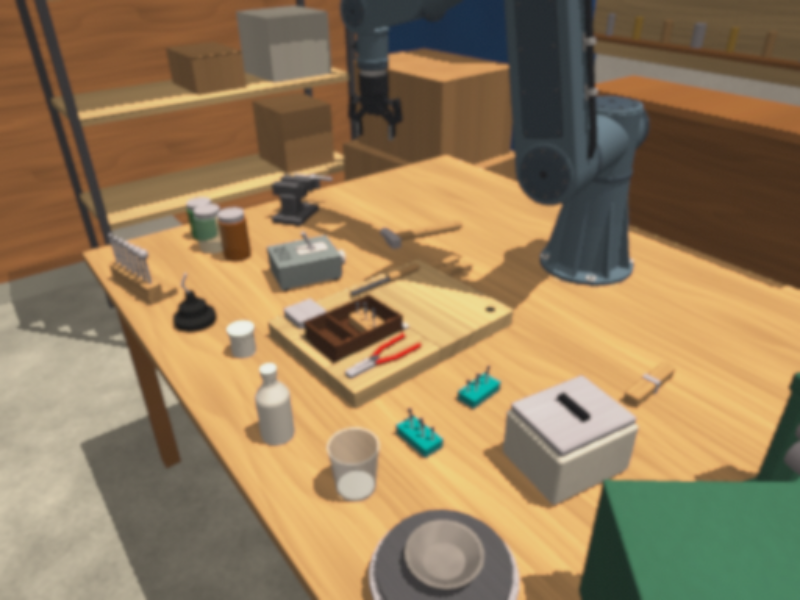

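The top view shows the deck with corners near (345,225), (510,212), (530,437) and (362,450). The tray is at about (433,275), and the control box on the right at (617,308). I'll zoom in on the toggle and tray next.

```bash
python3 - <<'E'
from h import *
a=cv2.imread('pics/t0.png');b=cv2.imread('pics/s0.png')
c1=cv2.resize(a[130:300,210:350],None,fx=3.5,fy=3.5,interpolation=cv2.INTER_CUBIC)
c2=cv2.resize(a[155:240,355:430],None,fx=4,fy=4,interpolation=cv2.INTER_CUBIC)
c3=cv2.resize(b[140:190,160:230],None,fx=4,fy=4,interpolation=cv2.INTER_CUBIC)
out=np.zeros((600,800,3),np.uint8);
out[:595,:490]=c1; out[:340,495:795]=c2; out[345:545,495:775]=c3
cv2.imwrite('pics/z1.png',np.clip(out*1.5,0,255).astype(np.uint8))
P=[np.array(p)/1.5625 for p in [(346,225),(511,212),(530,437),(362,450)]]
for p in P: print(onplane('top',p,.038).round(4))
E
```

```text
[0.7364 0.1018 0.038 ]
[ 0.753  -0.1983  0.038 ]
[ 0.3516 -0.2118  0.038 ]
[0.3369 0.0797 0.038 ]
```

View pics/z1.png

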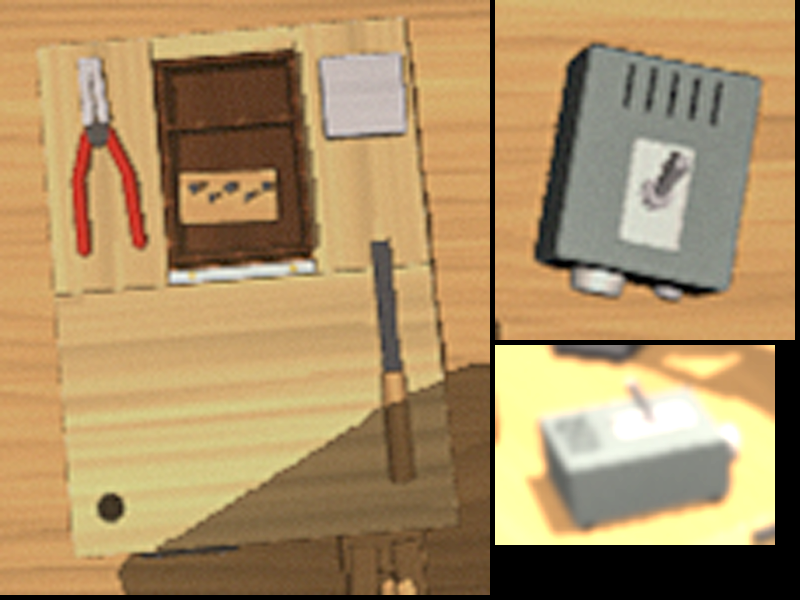

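The toggle's bushing is at about (394.5,203.7) in the top view and its tip at about (401,194.5). I'll compare those with the predicted on and off projections.

```bash
python3 - <<'E'
from h import *
f=lambda p:(210+p[0]/3.5,130+p[1]/3.5); g=lambda p:(355+(p[0]-495)/4,155+p[1]/4); s=lambda p:(160+(p[0]-495)/4,140+(p[1]-345)/4)
ob=np.array([[110,150],[110,-150],[-298,-150],[-298,150]])/1000
w=np.array([onplane('top',f(p),.038)[:2] for p in [(38,48),(408,17),(457,525),(77,557)]])
def fit(o,w):
    oc,wc=o.mean(0),w.mean(0);H=(o-oc).T@(w-wc);a=np.arctan2(H[0,1]-H[1,0],H[0,0]+H[1,1]);R=np.array([[np.cos(a),-np.sin(a)],[np.sin(a),np.cos(a)]])
    t=wc-R@oc;print('yaw',a,'org',t,'res',(w-(o@R.T+t)).round(4).tolist());return a,R,t
a,R,t=fit(ob,w)
np.savez('deck.npz',R=R,t=t,a=a)
todeck=lambda p:(R.T@(np.array(p)[:2]-t)).round(4)
for nm,p,z in [('lipL',(170,275),.043),('lipR',(315,265),.043),('trBL',(155,60),.072),('trBR',(295,52),.072),('trFL',(172,262),.072),('trFR',(315,255),.072),('cwallL',(165,131),.067),('cwallR',(302,122),.067),('b1',(180,170),.059),('b2',(275,168),.059),('b3',(278,219),.059),('b4',(182,225),.059),
 ('pl',(148,243),.045),('blk',(322,135),.058),('file',(380,240),.05),('fileend',(400,482),.05)]:
    print(nm,todeck(onplane('top',f(p),z)))
bo=np.array([[75,60],[75,-60],[-75,-60],[-75,60]])/1000
bw=np.array([onplane('top',g(p),.07)[:2] for p in [(595,45),(762,77),(727,292),(556,262)]])
ba,bR,bt=fit(bo,bw)
piv=np.r_[bR@[-.02,0]+bt,.073];print('pivot',piv)
for n,fn in(('top',lambda q:((q[0]-355)*4+495,(q[1]-155)*4)),('scene',lambda q:((q[0]-160)*4+495,(q[1]-140)*4+345))):
    print(n,'piv',fn(proj(n,piv)))
    for q in(-.4,.4):
        tip=piv+np.r_[bR@[.045*np.sin(q),0],.045*np.cos(q)];print(q,fn(proj(n,tip)),tip)
E
```

```text
yaw 0.055013574405933734 org [ 0.63818178 -0.05239588] res [[-0.0024, 0.0], [-0.0008, -0.001], [0.0017, 0.0031], [0.0015, -0.0021]]
lipL [-0.0852  0.0587]
lipR [-0.0865 -0.056 ]
trBL [0.0817 0.057 ]
trBR [ 0.0792 -0.053 ]
trFL [-0.0781  0.0566]
trFR [-0.0815 -0.0535]
cwallL [0.0255 0.0537]
cwallR [ 0.0241 -0.0538]
b1 [-0.0049  0.0443]
b2 [-0.0093 -0.0302]
b3 [-0.0497 -0.0288]
b4 [-0.0484  0.0463]
pl [-0.0587  0.0739]
blk [ 0.0141 -0.0696]
file [-0.0716 -0.1081]
fileend [-0.2593 -0.1046]
yaw -0.22718601155155835 org [ 0.56919703 -0.37143255] res [[-0.0009, -0.0032], [0.001, 0.0015], [0.002, 0.0027], [-0.0021, -0.001]]
pivot [ 0.54971095 -0.36692781  0.073     ]
top piv (np.float64(656.9067344510988), np.float64(196.38809985711782))
-0.4 (np.float64(673.8263902309304), np.float64(216.07229680994794)) [ 0.53263742 -0.3629808   0.11444774]
0.4 (np.float64(682.1704230124437), np.float64(163.38257597311747)) [ 0.56678449 -0.37087482  0.11444774]
scene piv (np.float64(652.45495178138), np.float64(413.8878223869441))
-0.4 (np.float64(666.9510322228941), np.float64(369.3614517699398)) [ 0.53263742 -0.3629808   0.11444774]
0.4 (np.float64(629.82476400204), np.float64(376.4017753794428)) [ 0.56678449 -0.37087482  0.11444774]
```

The toggle matches the on prediction in both views, so I'll leave it alone. The first move turns the tool into the deck axes and half closes the gripper.

Emit:
servo_tool --rows '[{"delta_rot": [0, 0, 0.21], "travel": [0, 0, 0], "grip": 0.4}, {"delta_rot": [0, 0, 0.21], "travel": [0, 0, 0], "grip": 0.4}, {"delta_rot": [0, 0, 0.21], "travel": [0, 0, 0], "grip": 0.4}, {"delta_rot": [0, 0, 0.2], "travel": [0, 0, 0], "grip": 0.4}]'

```text
time_s: 0.6
position: [0.2607, -0.5121, 0.2557]
tcp_rot: [[0.999, 0.052, -0.0], [0.052, -0.999, 0.001], [-0.0, -0.001, -1.0]]
contact_force: [-0.6, 0.2, 0.1]
gripper_width: 0.0341
grip_force: 0.0
```

Emit:
servo_tool --rows '[{"delta_rot": [0, 0, 0], "travel": [0.063, -0.061, 0], "grip": 0.4}, {"delta_rot": [0, 0, 0], "travel": [0.063, -0.061, 0], "grip": 0.4}, {"delta_rot": [0, 0, 0], "travel": [0.063, -0.061, 0], "grip": 0.4}, {"delta_rot": [0, 0, 0], "travel": [0.063, -0.061, 0], "grip": 0.4}, {"delta_rot": [0, 0, 0], "travel": [0.063, -0.061, 0], "grip": 0.4}, {"delta_rot": [0, 0, 0], "travel": [0.063, -0.061, 0], "grip": 0.4}, {"delta_rot": [0, 0, 0], "travel": [0.063, -0.061, 0], "grip": 0.4}, {"delta_rot": [0, 0, 0], "travel": [0.063, -0.061, 0], "grip": 0.4}, {"delta_rot": [0, 0, 0], "travel": [0.063, -0.061, 0], "grip": 0.4}, {"delta_rot": [0, 0, 0], "travel": [0.063, -0.061, 0], "grip": 0.4}, {"delta_rot": [0, 0, 0], "travel": [0.063, -0.061, 0], "grip": 0.4}, {"delta_rot": [0, 0, 0], "travel": [0.063, -0.061, 0], "grip": 0.4}]'

```text
time_s: 2.1
position: [0.69, -0.0472, 0.2557]
tcp_rot: [[0.998, 0.056, -0.001], [0.056, -0.998, 0.0], [-0.001, -0.0, -1.0]]
contact_force: [0.2, -0.7, 0.5]
gripper_width: 0.0343
grip_force: 0.0
```

```bash
cat > st.py <<'E'
from h import *
d=np.load('deck.npz');o=readout.get_obs();p=o['position']
print(o['time_s'],'deck',(d['R'].T@(p[:2]-d['t'])).round(4),'tipz',(p[2]-.025).round(4),'F',np.round(o['contact_force'],1),'w',o['gripper_width'],'\n',o['tcp_rot'].round(3).tolist(), np.arctan2(o['tcp_rot'][1,0],o['tcp_rot'][0,0])-d['a'])
E
python3 st.py; python3 -c "
from h import *
w=snap('wrist','w1')
for p in [(.054,0,.037),(.03,0,.067),(.03,.05,.067),(.03,-.05,.067),(.08,.05,.072),(.08,-.05,.072)]:
    d=np.load('deck.npz');q=d['R']@p[:2]+d['t'];print(p,proj('wrist',[*q,p[2]]))
"
```

```text
2.1 deck [0.052  0.0024] tipz 0.2307 F [ 0.2 -0.7  0.5] w 0.03433940693554441 
 [[0.998, 0.056, -0.001], [0.056, -0.998, 0.0], [-0.001, -0.0, -1.0]] 0.000813076400228159
(0.054, 0, 0.037) [258.79276021 164.75656257]
(0.03, 0, 0.067) [259.06020802 195.63002722]
(0.03, 0.05, 0.067) [208.88261649 195.35978487]
(0.03, -0.05, 0.067) [309.26128151 195.90039603]
(0.08, 0.05, 0.072) [206.17819069 146.63704284]
(0.08, -0.05, 0.072) [313.49720044 147.19066208]
```

View pics/w1.png

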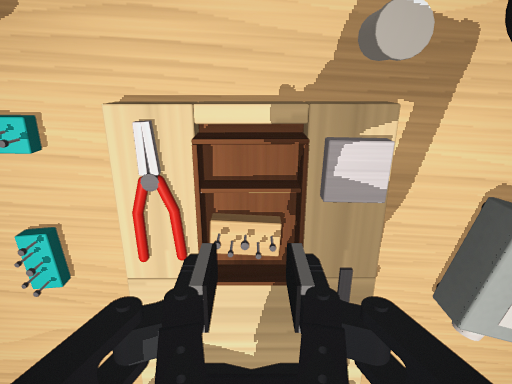

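The wrist view shows the tray's rear wall near row 137 and the cross wall near row 181, with the deck's rear edge at row 103. Those rows sit about 11 px from the prediction, so I'll check.

```bash
python3 - <<'E'
from h import *
d=np.load('deck.npz')
for nm,p,z in [('deckrearL',(104,103),.038),('deckrearR',(399,104),.038),('trayrearL',(193,136),.072),('trayrearR',(308,136),.072),('crossrear',(250,180),.067),('frontR',(262,262),.072),('step line',(127,278),.038)]:
    print(nm,(d['R'].T@(onplane('wrist',p,z)[:2]-d['t'])).round(4))
o=readout.get_obs();print(o['position'],-cam('wrist')[1].T@cam('wrist')[2],proj('wrist',o['position']+[0,0,-.019]))
for q in [(.11,.15,.038),(.11,-.15,.038),(-.088,0,.043)]: print(proj('wrist',[*(d['R']@q[:2]+d['t']),q[2]]), proj('top',[*(d['R']@q[:2]+d['t']),q[2]]))
a=snap('wrist','w2')
c=cv2.resize(a[95:300,95:410,::-1],(800,520),interpolation=cv2.INTER_CUBIC);cv2.imwrite('pics/w2z.png',c)
E
```

```text
deckrearL [0.1166 0.1547]
deckrearR [ 0.117  -0.1384]
trayrearL [0.0898 0.0618]
trayrearR [ 0.0904 -0.0442]
crossrear [0.0462 0.0091]
frontR [-0.0425 -0.0039]
step line [-0.086   0.1561]
[ 0.6928199  -0.04172574  0.25520989] [ 0.77690061 -0.03750357  0.37263825] [250.56948125 264.99659662]
[109.67144656 109.83202355] [220.84794482 142.87216752]
[409.50869024 111.32799702] [326.22232075 134.58987807]
[257.44186864 282.6633506 ] [279.83701463 207.86820059]
```

View pics/w2z.png

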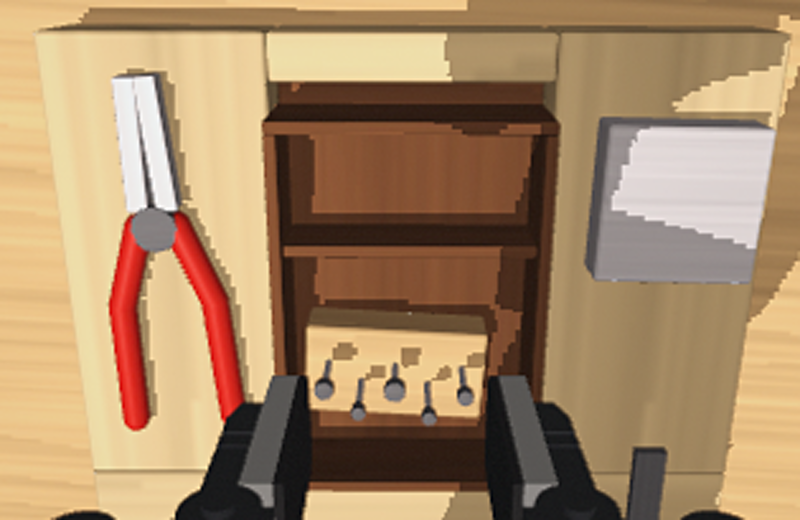

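The arm was still settling during that first shot. In this one the dark bands are the walls' rear faces. The rear wall's top edge is at zoom row 122 and the cross wall's top rear edge at row 247.

```bash
python3 - <<'E'
from h import *
d=np.load('deck.npz'); g=lambda p:(95+p[0]*315/800,95+p[1]*205/520)
for nm,p,z in [('deckrearL',(38,31),.038),('deckrearR',(788,33),.038),('trayrearL',(264,122),.072),('trayrearR',(558,122),.072),('crossrearL',(284,247),.067),('crossrearR',(538,247),.067),('lipline',(96,470),.038),('blkrearL',(308,324),.059),('blkrearR',(487,332),.059),('blkfrL',(310,410),.059),('blkfrR',(485,418),.059),('blockcorner',(598,281),.058),('filetip',(648,448),.05)]:
    print(nm,(d['R'].T@(onplane('wrist',g(p),z)[:2]-d['t'])).round(4))
E
python3 st.py
```

```text
deckrearL [0.1102 0.1467]
deckrearR [ 0.1112 -0.1476]
trayrearL [0.0812 0.0541]
trayrearR [ 0.0818 -0.0532]
crossrearL [0.031  0.0494]
crossrearR [ 0.0316 -0.0498]
lipline [-0.0914  0.1468]
blkrearL [-0.0056  0.0419]
blkrearR [-0.0087 -0.0324]
blkfrL [-0.0461  0.0423]
blkfrR [-0.0495 -0.0332]
blockcorner [ 0.014  -0.0768]
filetip [-0.0698 -0.1083]
2.2 deck [0.0533 0.0055] tipz 0.2299 F [-0.3  0.4  0.9] w 0.03403212848223818 
 [[0.998, 0.061, -0.0], [0.061, -0.998, 0.002], [-0.0, -0.002, -1.0]] 0.005615925039263545
```

The tray is at deck (+1, 0) mm. Next I lower the fingers into the rear compartment.

Emit:
servo_tool --rows '[{"delta_rot": [0, 0, 0.01], "travel": [0, 0.008, 0.05], "grip": 0.4}, {"delta_rot": [0, 0, 0], "travel": [0, 0, 0.08], "grip": 0.4}, {"delta_rot": [0, 0, 0], "travel": [0, 0, 0.08], "grip": 0.4}, {"delta_rot": [0, 0, 0], "travel": [0, 0, 0.065], "grip": 0.4}, {"delta_rot": [0, 0, 0], "travel": [0, 0, 0.02], "grip": 0.4}, {"delta_rot": [0, 0, 0], "travel": [0, 0, 0], "grip": 0.4}, {"delta_rot": [0, 0, 0], "travel": [0, 0, 0], "grip": 0.4}]'

```text
time_s: 3.08
position: [0.691, -0.0539, 0.0817]
tcp_rot: [[0.999, 0.051, 0.004], [0.051, -0.999, -0.001], [0.003, 0.001, -1.0]]
contact_force: [-0.3, 0.7, 1.0]
gripper_width: 0.0344
grip_force: 0.0
```

```bash
python3 st.py
```

```text
3.075 deck [ 0.0526 -0.0044] tipz 0.0567 F [-0.3  0.7  1. ] w 0.03443305847201481 
 [[0.999, 0.051, 0.004], [0.051, -0.999, -0.001], [0.003, 0.001, -1.0]] -0.004271191224064913
```

Emit:
servo_tool --rows '[{"delta_rot": [0, 0, 0], "travel": [0, -0.008, 0.015], "grip": 0.4}, {"delta_rot": [0, 0, 0], "travel": [0, 0, 0.01], "grip": 0.4}, {"delta_rot": [0, 0, 0], "travel": [0, 0, 0.008], "grip": 0.4}, {"delta_rot": [0, 0, 0], "travel": [0, 0, 0], "grip": 0.4}]'

```text
time_s: 3.58
position: [0.6889, -0.0485, 0.0589]
tcp_rot: [[0.999, 0.051, -0.001], [0.051, -0.999, 0.0], [-0.001, -0.0, -1.0]]
contact_force: [-1.0, 0.1, -0.6]
gripper_width: 0.0341
grip_force: 0.3
```

Emit:
servo_tool --rows '[{"delta_rot": [0, 0, 0], "travel": [0, 0, 0.008], "grip": 0.4}, {"delta_rot": [0, 0, 0], "travel": [0, 0, 0.005], "grip": 0.4}, {"delta_rot": [0, 0, 0], "travel": [0, 0, 0], "grip": 0.4}]'

```text
time_s: 3.95
position: [0.6904, -0.0488, 0.0524]
tcp_rot: [[0.999, 0.051, 0.003], [0.051, -0.999, -0.0], [0.003, 0.001, -1.0]]
contact_force: [4.5, 0.8, 2.2]
gripper_width: 0.0341
grip_force: 1.8
```

```bash
python3 st.py
```

```text
3.95 deck [0.0524 0.0007] tipz 0.0274 F [4.5 0.8 2.2] w 0.03412668204749865 
 [[0.999, 0.051, 0.003], [0.051, -0.999, -0.0], [0.003, 0.001, -1.0]] -0.00427796568644883
```

```bash
python3 -c "
from h import *
a=snap('wrist','w3');b=snap('scene','s3')
o=np.zeros((600,800,3),np.uint8)
o[:300,:400]=cv2.resize(a,(400,300));o[:600,400:]=cv2.resize(b[170:275,180:280],(400,420),interpolation=cv2.INTER_CUBIC).repeat(1,0)[:600] if 0 else 0
o[:420,400:]=cv2.resize(b[170:275,180:280],(400,420),interpolation=cv2.INTER_CUBIC)
cv2.imwrite('pics/m3.png',o[:,:,::-1])"; python3 st.py
```

```text
4.05 deck [0.0523 0.0007] tipz 0.0275 F [4.  0.9 3. ] w 0.03419102915929972 
 [[0.999, 0.051, 0.003], [0.051, -0.999, -0.0], [0.003, 0.001, -1.0]] -0.004222469641776777
```

View pics/m3.png

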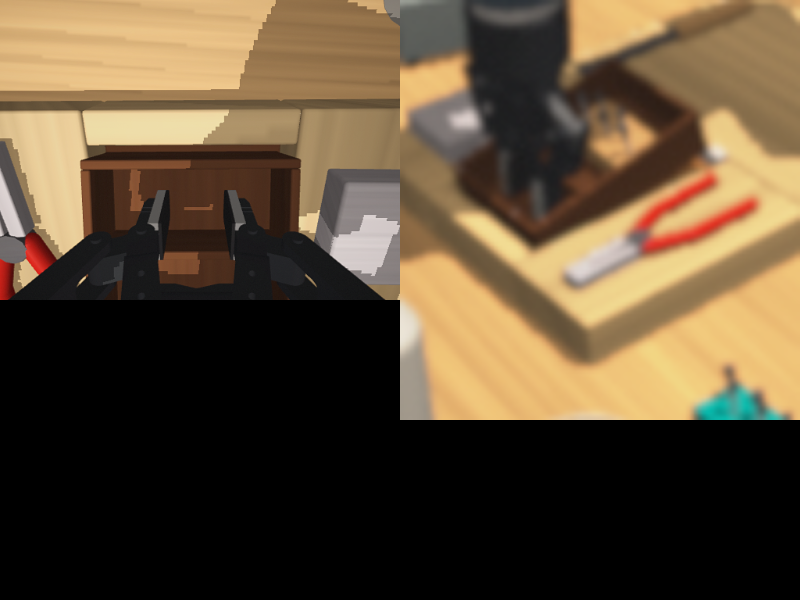

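The tray is tipped back with its front raised, the bur block is upright, and the fingers rest against the cross wall. Now I draw it forward along the ramp.

Emit:
servo_tool --rows '[{"delta_rot": [0, 0, 0.01], "travel": [-0.01, 0, 0], "grip": 0.4}, {"delta_rot": [0, 0, 0], "travel": [-0.015, 0, -0.002], "grip": 0.4}, {"delta_rot": [0, 0, 0], "travel": [-0.015, 0, -0.003], "grip": 0.4}, {"delta_rot": [0, 0, 0], "travel": [0, 0, 0], "grip": 0.4}]'

```text
time_s: 4.55
position: [0.6691, -0.0506, 0.0584]
tcp_rot: [[0.999, 0.045, 0.01], [0.045, -0.999, -0.002], [0.01, 0.002, -1.0]]
contact_force: [7.6, 1.2, 9.6]
gripper_width: 0.0339
grip_force: 5.8
```

```bash
python3 st.py;  python3 -c "
from h import *
b=snap('scene','s4')
cv2.imwrite('pics/s4z.png',cv2.resize(b[170:275,180:320],(800,600),interpolation=cv2.INTER_CUBIC)[:,:,::-1])"
```

```text
4.55 deck [0.031  0.0001] tipz 0.0334 F [7.6 1.2 9.6] w 0.033945681941849076 
 [[0.999, 0.045, 0.01], [0.045, -0.999, -0.002], [0.01, 0.002, -1.0]] -0.009614893002603861
```

View pics/s4z.png

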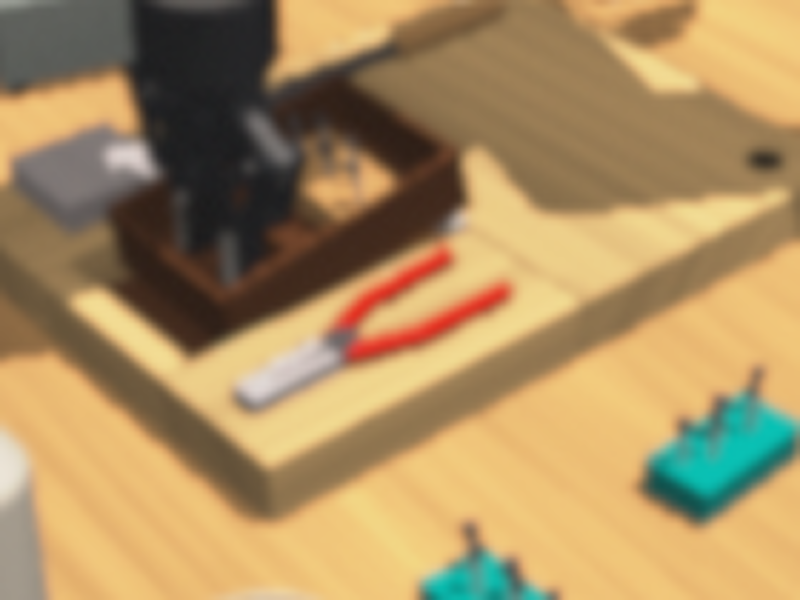

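The front is now over the lip and the block is upright. I'll keep drawing it forward and ease the downward pressure.

Emit:
servo_tool --rows '[{"delta_rot": [0, 0, -0.02], "travel": [-0.015, 0, -0.005], "grip": 0.4}, {"delta_rot": [0, 0, 0], "travel": [-0.018, 0, -0.008], "grip": 0.4}, {"delta_rot": [0, 0, 0], "travel": [-0.018, 0, -0.01], "grip": 0.4}, {"delta_rot": [0, 0, 0], "travel": [-0.018, 0, -0.008], "grip": 0.4}, {"delta_rot": [0, 0, 0], "travel": [0, 0, 0], "grip": 0.4}]'

```text
time_s: 5.22
position: [0.6228, -0.052, 0.0734]
tcp_rot: [[0.998, 0.056, -0.001], [0.056, -0.998, 0.0], [-0.001, -0.0, -1.0]]
contact_force: [1.8, -0.3, -1.4]
gripper_width: 0.0338
grip_force: 0.4
```

```bash
python3 st.py
```

```text
5.225 deck [-0.0153  0.0013] tipz 0.0484 F [ 1.8 -0.3 -1.4] w 0.033811512037860716 
 [[0.998, 0.056, -0.001], [0.056, -0.998, 0.0], [-0.001, -0.0, -1.0]] 0.0005313954244731273
```

Emit:
servo_tool --rows '[{"delta_rot": [0, 0, 0], "travel": [-0.016, 0, -0.005], "grip": 0.4}, {"delta_rot": [0, 0, 0], "travel": [-0.018, 0, -0.006], "grip": 0.4}, {"delta_rot": [0, 0, 0], "travel": [-0.018, 0, -0.002], "grip": 0.4}, {"delta_rot": [0, 0, 0], "travel": [-0.018, 0, 0], "grip": 0.4}, {"delta_rot": [0, 0, 0], "travel": [-0.018, 0, 0], "grip": 0.4}, {"delta_rot": [0, 0, 0], "travel": [-0.018, 0, 0], "grip": 0.4}, {"delta_rot": [0, 0, 0], "travel": [-0.018, 0, 0], "grip": 0.4}, {"delta_rot": [0, 0, 0], "travel": [-0.018, 0, 0], "grip": 0.4}, {"delta_rot": [0, 0, 0], "travel": [-0.018, 0, 0], "grip": 0.4}, {"delta_rot": [0, 0, 0], "travel": [-0.015, 0, 0], "grip": 0.4}, {"delta_rot": [0, 0, 0], "travel": [0, 0, 0], "grip": 0.4}, {"delta_rot": [0, 0, 0], "travel": [0, 0, 0], "grip": 0.4}]'

```text
time_s: 6.72
position: [0.5191, -0.0579, 0.0812]
tcp_rot: [[0.998, 0.056, -0.0], [0.056, -0.998, -0.0], [-0.0, 0.0, -1.0]]
contact_force: [0.3, 0.6, 0.4]
gripper_width: 0.034
grip_force: 0.0
```

```bash
python3 st.py;  python3 -c "
from h import *
a=snap('wrist','w5');b=snap('scene','s5')
o=np.zeros((600,800,3),np.uint8)
o[:300,:400]=cv2.resize(a,(400,300))
o[:480,400:]=cv2.resize(b[150:270,200:300],(400,480),interpolation=cv2.INTER_CUBIC)
cv2.imwrite('pics/m5.png',o[:,:,::-1])"
```

```text
6.725 deck [-0.1192  0.0011] tipz 0.0562 F [0.3 0.6 0.4] w 0.03398311924791076 
 [[0.998, 0.056, -0.0], [0.056, -0.998, -0.0], [-0.0, 0.0, -1.0]] 0.0006965579836390456
```

View pics/m5.png

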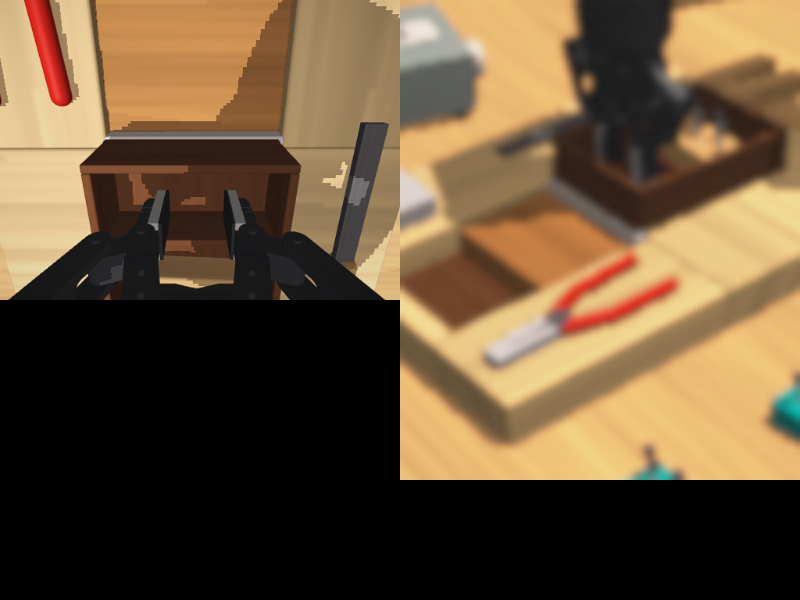

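The tray's rear is just at the lip, so I draw it another 34 mm forward, then back the fingers off and lift.

Emit:
servo_tool --rows '[{"delta_rot": [0, 0, 0], "travel": [-0.014, 0, 0], "grip": 0.4}, {"delta_rot": [0, 0, 0], "travel": [-0.016, 0, 0], "grip": 0.4}, {"delta_rot": [0, 0, 0], "travel": [-0.014, 0, 0], "grip": 0.4}, {"delta_rot": [0, 0, 0], "travel": [-0.012, 0, 0], "grip": 0.4}, {"delta_rot": [0, 0, 0], "travel": [0, 0, 0], "grip": 0.4}, {"delta_rot": [0, 0, 0], "travel": [0, 0, 0], "grip": 0.4}, {"delta_rot": [0, 0, 0], "travel": [0.01, 0, 0], "grip": 0.4}, {"delta_rot": [0, 0, 0], "travel": [0, 0, 0], "grip": 0.4}, {"delta_rot": [0, 0, 0], "travel": [0, 0, -0.05], "grip": 0.4}, {"delta_rot": [0, 0, 0], "travel": [0, 0, -0.1], "grip": 0.4}, {"delta_rot": [0, 0, 0], "travel": [0, 0, -0.1], "grip": 0.4}, {"delta_rot": [0, 0, 0], "travel": [0, 0, -0.1], "grip": 0.4}]'

```text
time_s: 8.32
position: [0.4913, -0.0592, 0.293]
tcp_rot: [[0.998, 0.056, -0.0], [0.056, -0.998, 0.0], [-0.0, -0.0, -1.0]]
contact_force: [1.5, -0.5, -0.9]
gripper_width: 0.0342
grip_force: 0.0
```

Emit:
servo_tool --rows '[{"delta_rot": [0, 0, 0], "travel": [0.08, 0, 0], "grip": 0.4}, {"delta_rot": [0, 0, 0], "travel": [0.08, 0, 0], "grip": 0.4}, {"delta_rot": [0, 0, 0], "travel": [0.06, 0, -0.05], "grip": 0.4}, {"delta_rot": [0, 0, 0], "travel": [0, 0, 0], "grip": 0.4}, {"delta_rot": [0, 0, 0], "travel": [0, 0, 0], "grip": 0.4}, {"delta_rot": [0, 0, 0], "travel": [0, 0, 0], "grip": 0.4}, {"delta_rot": [0, 0, 0], "travel": [0, 0, 0], "grip": 0.4}]'

```text
time_s: 9.2
position: [0.6225, -0.0521, 0.3206]
tcp_rot: [[0.998, 0.055, -0.001], [0.055, -0.998, 0.0], [-0.001, -0.0, -1.0]]
contact_force: [-0.4, -0.3, 0.9]
gripper_width: 0.0341
grip_force: 0.0
```

```bash
python3 st.py;  python3 -c "
from h import *
a=snap('wrist','w6');b=snap('scene','s6');t=snap('top','t6')
o=np.zeros((600,800,3),np.uint8)
o[:300,:400]=cv2.resize(a,(400,300))
o[300:,:400]=cv2.resize(t[130:310,200:400],(400,300))
o[:480,400:]=cv2.resize(b[130:250,200:300],(400,480),interpolation=cv2.INTER_CUBIC)
cv2.imwrite('pics/m6.png',o[:,:,::-1])
d=np.load('deck.npz')
for q in [(-.093,0,.043),(-.298,0,.038),(-.298,.06,.038),(-.298,-.06,.038)]:
  w=[*(d['R']@q[:2]+d['t']),q[2]]
  u=proj('top',w);print((u-[200,130])*[2,1.6667]+[0,300])"
```

```text
9.2 deck [-0.0157  0.0012] tipz 0.2956 F [-0.4 -0.3  0.9] w 0.03408633597502905 
 [[0.998, 0.055, -0.001], [0.055, -0.998, 0.0], [-0.001, -0.0, -1.0]] 0.0004368208180832653
[159.99254015 432.78273549]
[173.12219857 558.62883252]
[128.88890636 561.66952967]
[217.30393366 555.59167954]
```

View pics/m6.png

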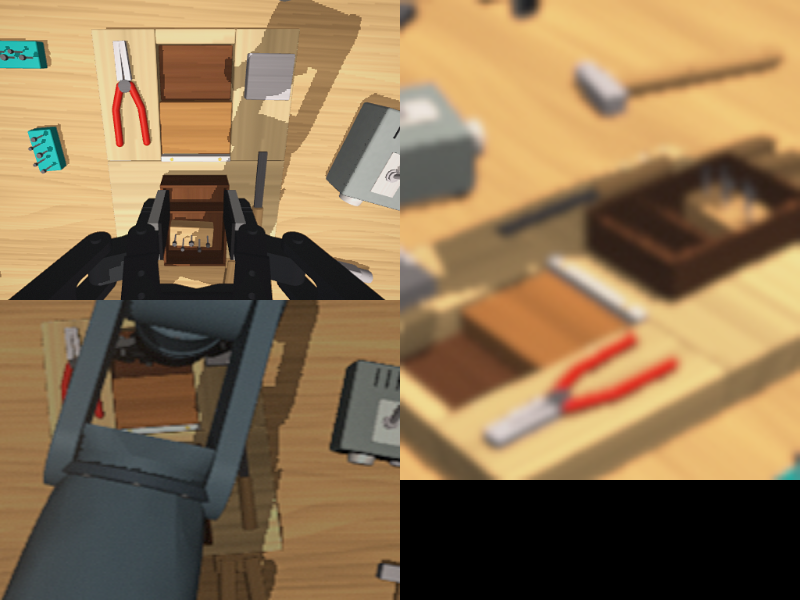

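The tray is flat in front of the lip, the block is upright, and the bystanders are where they were. One numeric check of the tray's rear edge remains. In the wrist view it lies at about (161..228, 187) in the 400-px panel.

```bash
python3 -c "
from h import *
d=np.load('deck.npz')
for p in [(161,187),(228,187),(160,265),(228,265)]:
  print((d['R'].T@(onplane('wrist',np.array(p)*1.28,.078)[:2]-d['t'])).round(4))
for p in [(165,161),(228,161),(108,160)]:
  print('lip',(d['R'].T@(onplane('wrist',np.array(p)*1.28,.038)[:2]-d['t'])).round(4))
"; python3 st.py
```

```text
[-0.1177  0.0564]
[-0.1177 -0.0493]
[-0.2722  0.0651]
[-0.2721 -0.0557]
lip [-0.0895  0.0537]
lip [-0.0894 -0.0528]
lip [-0.0878  0.1498]
9.35 deck [-0.0151  0.0012] tipz 0.2961 F [-0.4  0.2 -1.2] w 0.03411815842130711 
 [[0.998, 0.056, -0.0], [0.056, -0.998, 0.0], [-0.0, -0.0, -1.0]] 0.0006162286591657046
```

The tray spans about x = -118 to -277 mm, so it is clear of both the lip (-93) and the deck's front edge (-298).

```bash
python3 -c "
from bench import r
print(r.job_done())"
```

```text
the job is handed in; nothing more can be done
None
```

The job is handed in: the tray lies flat on the deck at about x = -118 to -277 mm, clear of the lip and the front edge, with the bur block upright and the pliers, steel block and file untouched; the toggle was already on, so I left it.

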